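Pack the session caddy and swap out its wrong ink bottle

ROBOT

A 6-joint arm with a two-finger parallel gripper is mounted at the origin on a cart in front of the work surface, level with it; the furniture and walls round the work are solid. World frame = base frame: x ahead of the robot, y to its left, z up, the work surface at z = 0. Lengths are in mm, angles in rad, forces in N, time in s.
With the tool pointing down it reaches from about 275 to 750 mm from the base axis. Payload 10.2 kg.
Tool frame: the origin (TCP) lies midway between the tips of the shut fingers; the grasp point (between the pads) lies 19 mm behind it; z points along the fingers, y is the line along which they close (so a half turn about z gives the same grasp; the last joint's range is limited). The gripper opens to 85 mm and grips with 20 to 120 N. Pads are 22 mm wide; open, the fingers measure 114 mm over their backs; the gripper's body (76 mm by 85 mm) begins 54 mm behind the grasp point. The pads swing forward as they close: fully open they stand 13 mm farther back than shut.
Start: joints at [1.11, 0.313, 1.498, -0, 1.331, -0.223], TCP at [123.684, 510.229, 231.294] pointing down, gripper open.
Joint ranges: [-2.94, 2.94], [-0.97, 2.17], [0.19, 2.56], [-1.23, 4.37], [0.02, 3.11], [-2.88, 2.88]. Speed limits (rad/s): [2.39, 2.39, 3.01, 3.14, 3.14, 3.14].

INTERFACE

Orientations are given as a unit quaternion [w, x, y, z].
In Python, from rig import ctrl gives the robot as it stands.
- The arm moves only by the tool send_rows, never from a script. Its argument "targets" is a list of rows, each a list of 7 numbers: the closure, from -1 (fully open) to 1 (shut), so that 0 is half open, then the shift along the tool's x, y, z in m, then the turn, a rotation vector about the tool's x, y, z in rad. In form: [[claw, dx, dy, dz, ax, ay, az], ...]. A call has exactly 10 rows; each row shifts and turns the commanded pose from where the row before left it, along the tool's axes as they then stand; what a row does not reach is not made up. A row lasts 1/8 s, in which the tool goes at most 62.5 mm and 10.7 degrees, less where a joint would pass 70% of its speed; a pose out of reach is approached as far as the arm can. A call with a gripper value outside its range is refused whole. The fingers move at their own pace and stop on an object; "squeeze" is the grip in N (left out, the last holds). Time passes only in rows, so rows that do not move let the fingers close, or fill a call up. It gives the time, the measured TCP pose, the force, the opening and the grip force at its end, in the units of the state.
- ctrl.sense(): the state, without advancing time (a new reading comes with each control period).
- ctrl.capture(name): name is "scene" or "top" or "wrist"; returns a dict with "img" (420x560x3 uint8, red, green, blue), "camera_matrix" (3x3 intrinsics, pixels), "k1" (the pictures are not rectified: a ray, as slopes to the right and down, at radius r is drawn at 1 + k1 r^2 times it, then the intrinsics apply), "R" (3x3) and "t" (3): a world point X has camera coordinates R X + t. Camera axes: x right, y down, z forward; pixel columns grow to the right and rows downward; lengths in mm; the calibration is good to about 2 mm. A picture is of the moment at which its call begins. There is no depth.
- ctrl.finish_job(): hands the job in; it is judged then, once.
Trained networks look in a picture, given as the dict that the camera call returned (one of the last four; its "shot" number tells which), for a name from the list of things; names that differ only in an ending like _2 or _b are one class to them, and where a whole thing is asked for, a point or a joint stands for the part that bears it (a point fixed in the world has none). Each returns a list of dicts, best first, with "score" (0 to 1); they miss things now and then, are a little off and sometimes report something else, mostly with a low value. They report only what shows in the picture. A call takes as long as a camera call. They do not tell look-alikes from the thing itself.
- ctrl.boxes_of(query, picture): "extent" ([left, top, width, height] in pixels, round what is visible of it).
- ctrl.landmark_of(query, picture): "point" ([column, row] in pixels: a listed point, or the origin of a listed thing).
The state is a dict: "time_s": time; "joints": joint angles; "dq": joint speeds; "tau": joint torques, N m; "eef_pos": TCP position; "ee_rot": TCP orientation; "force": force on the tool from outside, world axes, zero at the start; "wrist_torque": the same for the moment, N m; "grip_width": opening from 0.0 (shut) to 1.0 (fully open); "grip_force": force on a finger pad.
Only numpy, scipy, OpenCV 4.12 (cv2) and the standard library are available. Lean on these libraries where they do the work, as an engineer would, in place of code of your own. Each camera call takes 0.05 s, during which the arm holds its last target. There are 200 camera calls.

TASK

The caddy for the next appointment has the wrong ink bottle in it: first take the tall bottle out and stand it upright in the round stock stand on the bench, then stand the short ink bottle upright in its place in the caddy. Also gather the jar, upright, and the short machine grip, lying down, into the caddy, each seated in the insert made for it. Leave the long grip where it lies: it does not belong to this kit.

Things in the scene. Friction and masses are not known exactly. Their poses are not given: they have to be found in the camera images.
- caddy: Session caddy: a low open metal tray 150 x 350 mm (its x, y), floor 3 mm thick, rim 13 mm high, a small wire loop 27 mm high at each end of its long (y) axis; fixed, lies flat on the bench, origin at the centre of its underside. It holds three grey inserts (ink_well, jar_well, grip_cradle) in a row along its y axis, 110 mm apart, in any order, all turned like the caddy; each insert stands on the tray floor, 3 mm above the bench.
- ink_well: Square grey insert block in the caddy, 62 x 62 x 17 mm, with a round well 47 mm across and 14 mm deep (well floor 3 mm above its underside) for one ink bottle; at the start the tall bottle stands in it. Fixed; origin at the centre of its underside, z up.
- jar_well: Square grey insert plate in the caddy, 92 x 92 x 11 mm, with a round well 77 mm across and 8 mm deep (floor 3 mm above its underside) for the jar; empty at the start. Fixed; origin at the centre of its underside, z up.
- grip_cradle: Oblong grey insert plate in the caddy, 56 x 98 x 9 mm (its x, y), with a rectangular recess 39 x 83 mm and 6 mm deep (floor 3 mm above its underside) in which the short grip lies along the y axis, either way round; empty at the start. Fixed; origin at the centre of its underside.
- stock_stand: Stock stand: a low round black dish, 62 mm across and 17 mm high, standing alone on the bench outside the caddy, with a round well 47 mm across (floor 3 mm above the bench) for one bottle; empty at the start. Fixed; origin at the centre of its underside, z up.
- ink_tall: The tall ink bottle, 108 mm high: cylindrical body 31 mm across up to 72 mm height, neck 22 mm across to 84 mm, thin pointed spout cap above (blue body and cap). At the start it stands wrongly in the ink_well of the caddy. Loose, about 45 g; origin at the centre of its underside, z up along the bottle.
- ink_short: The short ink bottle, 86 mm high: cylindrical body 29 mm across up to 50 mm height, neck 21 mm across to 62 mm, thin pointed spout cap above (dark body with an amber label, light blue cap). Stands on the bench. Loose, about 45 g; origin at the centre of its underside, z up along the bottle.
- jar: Round screw-lid jar, 59 mm across and 50 mm high, the lid from 36 to 50 mm height (white body, green lid). Stands on the bench. Loose, about 110 g; origin at the centre of its underside, z up.
- grip_short: Short machine grip: a light grey ribbed tube with a narrower neck at one end, 62 mm long (its y axis) and 21 mm thick, lying on the bench; it does not roll. Loose, about 60 g; origin at the centre of its underside.
- grip_long: Long machine grip, the look-alike that stays: a ribbed bare-metal tube with a narrower neck at one end, 104 mm long (its y axis) and 21 mm thick, lying on the bench. Loose, about 90 g; origin at the centre of its underside.
Not all that is in view belongs to the job. What is meant by the jar is not red, and is the larger of those in its own colour. What is shaped like the ink_tall but green or red is not meant.

How it is judged (in metres and radians):
On the way, in this order (a step that is already met when the one before it is completed fails the run):
1. the tall bottle stands in the stock stand (horizontal distance between ink_tall and stock_stand below 0.012 m and z of ink_tall in the frame of stock_stand below 0.007 m and angle between ink_tall's own z axis and vertical below 0.12 rad), for 0.2 s.
2. the short bottle stands in the caddy's ink well (horizontal distance between ink_short and ink_well below 0.012 m and z of ink_short in the frame of ink_well below 0.007 m and angle between ink_short's own z axis and vertical below 0.12 rad), for 0.2 s.
At the end, for the whole second after the job is handed in: Upright and seated within 12 mm of the well centre: tall bottle in stock stand, short bottle in ink well, jar in jar well (tilt under 0.12 rad); short grip flat in the cradle recess (12 mm across, 14 mm along); long grip within 30 mm of its start; all at rest (all of step 1 and all of step 2 and horizontal distance between jar and jar_well below 0.012 m and z of jar in the frame of jar_well below 0.007 m and angle between each of jar, grip_short's own z axis and vertical below 0.12 rad and x of grip_short in the frame of grip_cradle between -0.012 and 0.012 m and y of grip_short in the frame of grip_cradle between -0.014 and 0.014 m and z of grip_short in the frame of grip_cradle below 0.007 m and distance of grip_long from where it was at the start of the episode below 0.03 m and linear speed of each of ink_tall, ink_short, jar, grip_short, grip_long below 0.02 m/s); the robot touches nothing.
It fails at once if the long grip is disturbed (moved more than 30 mm) (distance of grip_long from where it was at the start of the episode above 0.03 m).
It also fails if it takes over 104 s, if anything falls off the work surface, if the arm or the gripper's body presses on something with over 40 N, if the wrist force passes 120 N, or if a joint passes its speed limit or range.

## Working session

There is one attempt and no reset: what is moved stays moved. The work goes in short steps, Python scripts to look and compute and a tool call to move; the robot and the scene stay as the last step left them, time stands still between calls to the robot, and variables do not carry over. Pictures are saved under pics/ and viewed, at most 14 in all, crops included, and the job is handed in when it is done.

Besides the shell and the picture viewer there is one more tool, called after ">>>" as name([rows], argument=value, ...), one row to a line, values as JSON. send_rows: Moves the arm, as the interface text tells. Its arguments: {"type":"object","properties":{"targets":{"type":"array"},"squeeze":{"type":"number"}},"required":["targets"]}

```bash
ls; mkdir -p pics; cat > h.py <<'E'
import numpy as np, cv2
from rig import ctrl
def save(p,n): cv2.imwrite('pics/'+n+'.png',cv2.cvtColor(p['img'],cv2.COLOR_RGB2BGR))
def ray(p,uv):
    K=np.array(p['camera_matrix']);k=p['k1']
    d=np.array([(uv[0]-K[0,2])/K[0,0],(uv[1]-K[1,2])/K[1,1]]);s=d.copy()
    for _ in range(20): s=d/(1+k*(s@s))
    R=np.array(p['R']);return -R.T@np.array(p['t']),R.T@np.array([s[0],s[1],1])
def at(p,uv,z=0):
    c,d=ray(p,uv);return c+d*(z-c[2])/d[2]
def proj(p,X):
    K=np.array(p['camera_matrix']);c=np.array(p['R'])@np.array(X,float)+np.array(p['t']);s=c[:2]/c[2]
    s=s*(1+p['k1']*(s@s));return np.array([K[0,0]*s[0]+K[0,2],K[1,1]*s[1]+K[1,2]])
NAMES="caddy ink_well jar_well grip_cradle stock_stand ink_tall ink_short jar grip_short grip_long".split()
E
python3 - <<'E'
from h import *
for c in("top","scene"):
    p=ctrl.capture(c);save(p,c+'0')
    print(c,(-np.array(p['R']).T@np.array(p['t'])).round())
    for n in NAMES:
        print(n,[(round(d['score'],2),np.round(d['point']).tolist(),at(p,d['point']).round()[:2].tolist()) for d in ctrl.landmark_of(n,p)[:5]])
print(ctrl.sense())
E
```

```text
pics
top [ 413.   17. 1548.]
caddy [(0.77, [318.0, 188.0], [623.0, -114.0])]
ink_well [(0.8, [314.0, 190.0], [617.0, -101.0])]
jar_well [(0.81, [351.0, 188.0], [623.0, -210.0])]
grip_cradle [(0.82, [280.0, 186.0], [629.0, 0.0])]
stock_stand [(0.74, [386.0, 248.0], [448.0, -312.0])]
ink_tall [(0.74, [382.0, 144.0], [756.0, -305.0]), (0.53, [310.0, 186.0], [629.0, -89.0]), (0.49, [352.0, 146.0], [749.0, -214.0])]
ink_short [(0.47, [185.0, 254.0], [425.0, 276.0])]
jar [(0.9, [157.0, 281.0], [347.0, 356.0]), (0.8, [243.0, 249.0], [443.0, 107.0]), (0.4, [278.0, 186.0], [628.0, 6.0])]
grip_short [(0.51, [342.0, 247.0], [450.0, -182.0])]
grip_long [(0.56, [293.0, 246.0], [452.0, -39.0]), (0.31, [338.0, 245.0], [455.0, -171.0])]
scene [-431.  628.  536.]
caddy [(0.66, [294.0, 200.0], [617.0, -89.0])]
ink_well [(0.62, [299.0, 196.0], [629.0, -113.0])]
jar_well [(0.56, [331.0, 187.0], [637.0, -224.0])]
grip_cradle [(0.69, [264.0, 205.0], [630.0, -4.0])]
stock_stand [(0.69, [404.0, 203.0], [445.0, -315.0])]
ink_tall [(0.76, [297.0, 194.0], [642.0, -115.0]), (0.62, [304.0, 177.0], [741.0, -207.0
[... 353 characters left out ...]
.0, -29.0])]
{'time_s': 1.1, 'joints': array([ 1.10962855e+00,  3.12884094e-01,  1.49762833e+00, -3.37439190e-05,
        1.33100641e+00, -2.23378013e-01]), 'dq': array([ 0.00022703,  0.00060995, -0.00048785,  0.00206965,  0.00093704,
       -0.00122098]), 'tau': array([ 1.63495264e-03, -4.12164760e+01, -2.59905034e+01, -1.00532375e-04,
        2.88634847e-04,  1.81072011e-05]), 'eef_pos': array([123.6886515 , 510.2515001 , 231.32932851]), 'ee_rot': array([2.78256658e-05, 1.18610987e-01, 9.92940800e-01, 2.92652057e-05]), 'force': array([ 0.11410817, -0.38387899, -1.06135991]), 'wrist_torque': array([ 0.02701212, -0.04020869,  0.03433287]), 'grip_force': 0.0, 'grip_width': 1.0015769794427944}
```

View pictures.

```bash
python3 - <<'E'
import cv2
a=cv2.imread('pics/top0.png')[110:310,120:440];cv2.imwrite('pics/top0c.png',cv2.resize(a,(800,500),interpolation=3))
a=cv2.imread('pics/scene0.png')[150:330,140:440];cv2.imwrite('pics/scene0c.png',cv2.resize(a,(800,480),interpolation=3))
E
```

```text
(no output)
```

View pics/top0c.png

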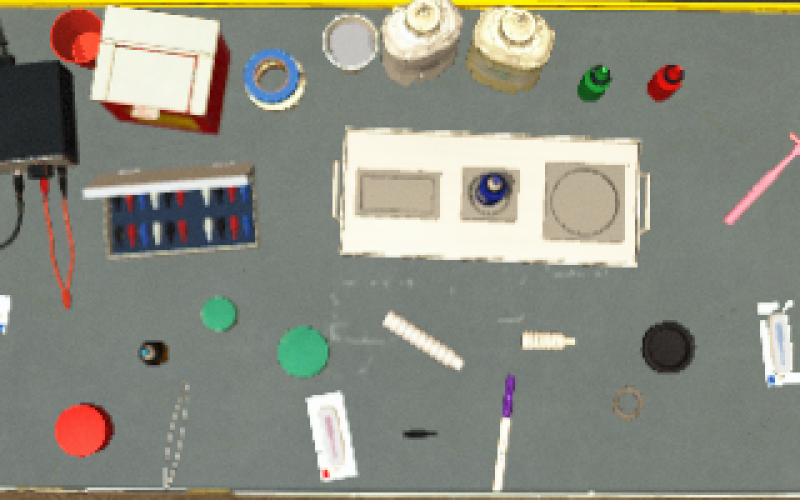

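View pics/scene0c.png

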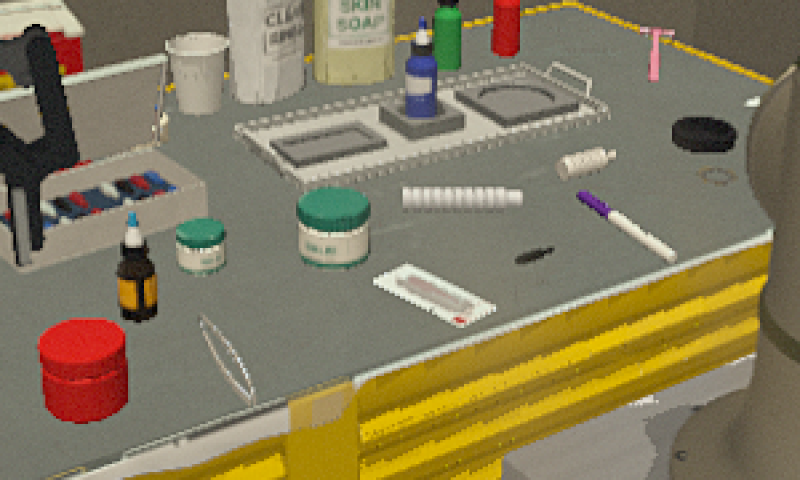

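Candidates (pixels in the top image):
- **Jar:** large green (241,251), the small green (207,235) and red (153,282) being look-alikes. I choose the large green.
- **Tall bottle:** blue (317,185), with green (358,143) and red (386,143) as look-alikes. I choose the blue one in the caddy.
- **Short grip:** (339,246), with the long one at (289,246) left alone.
- **Short bottle:** (181,251).

I move above the caddy first and check from close.

```bash
cat >> h.py <<'E'
from scipy.spatial.transform import Rotation as Ro
def plan(xyz,n,yaw=None):
    """rows (dx,dy,dz m, az) to world xyz with tool down; yaw = direction of tool y axis in world (mod pi)"""
    s=ctrl.sense();q=s['ee_rot'];R=Ro.from_quat([q[1],q[2],q[3],q[0]])
    M=R.as_matrix();y0=np.arctan2(M[1,1],M[0,1])
    dw=0 if yaw is None else (yaw-y0+np.pi/2)%np.pi-np.pi/2
    D=np.array(xyz)-s['eef_pos']
    print('t',round(s['time_s'],2),'pos',s['eef_pos'].round(1),'yaw',round(y0,3),'j6',round(s['joints'][5],2),'tilt',M[:,2].round(4),'D',D.round(1),'az total',round(-dw,3))
    for i in range(n):
        r=Ro.from_euler('z',dw*i/n)*R
        print((r.inv().apply(D/n)/1000).round(4).tolist(),round(-dw/n,3))
def cyl(p,c,z): return proj(p,[c[0],c[1],z])
E
python3 -c "
from h import *
plan([560,-110,300],13,np.pi/2)"
```

```text
t 1.1 pos [123.7 510.3 231.3] yaw 1.333 j6 -0.22 tilt [ 1.e-04  1.e-04 -1.e+00] D [ 436.3 -620.3   68.7] az total -0.238
[-0.0439, -0.0385, -0.0053] -0.018
[-0.0431, -0.0393, -0.0053] -0.018
[-0.0424, -0.04, -0.0053] -0.018
[-0.0417, -0.0408, -0.0053] -0.018
[-0.0409, -0.0416, -0.0053] -0.018
[-0.0402, -0.0423, -0.0053] -0.018
[-0.0394, -0.043, -0.0053] -0.018
[-0.0386, -0.0437, -0.0053] -0.018
[-0.0378, -0.0444, -0.0053] -0.018
[-0.037, -0.0451, -0.0053] -0.018
[-0.0361, -0.0458, -0.0053] -0.018
[-0.0353, -0.0465, -0.0053] -0.018
[-0.0344, -0.0471, -0.0053] -0.018
```

>>> send_rows([
  [-1, -0.044, -0.038, -0.005, 0, 0, -0.018],
  [-1, -0.043, -0.039, -0.005, 0, 0, -0.018],
  [-1, -0.042, -0.04, -0.005, 0, 0, -0.018],
  [-1, -0.042, -0.041, -0.005, 0, 0, -0.018],
  [-1, -0.041, -0.042, -0.005, 0, 0, -0.018],
  [-1, -0.04, -0.042, -0.005, 0, 0, -0.018],
  [-1, -0.039, -0.043, -0.005, 0, 0, -0.018],
  [-1, -0.039, -0.044, -0.005, 0, 0, -0.018],
  [-1, -0.038, -0.044, -0.005, 0, 0, -0.018],
  [-1, -0.037, -0.045, -0.005, 0, 0, -0.018],
])

```text
time_s: 2.35
eef_pos: [459.8, 31.6, 281.6]
ee_rot: [0.0, 0.029, 1.0, 0.0]
force: [0.3, 0.9, -0.2]
grip_width: 1.001
grip_force: 0.0
```

>>> send_rows([
  [-1, -0.036, -0.046, -0.005, 0, 0, -0.018],
  [-1, -0.035, -0.046, -0.005, 0, 0, -0.018],
  [-1, -0.034, -0.047, -0.005, 0, 0, -0.018],
  [-1, 0, 0, 0, 0, 0, 0],
  [-1, 0, 0, 0, 0, 0, 0],
  [-1, 0, 0, 0, 0, 0, 0],
  [-1, 0, 0, 0, 0, 0, 0],
  [-1, 0, 0, 0, 0, 0, 0],
  [-1, 0, 0, 0, 0, 0, 0],
  [-1, 0, 0, 0, 0, 0, 0],
])

```text
time_s: 3.6
eef_pos: [558.3, -109.5, 296.3]
ee_rot: [0.0, 0.002, 1.0, -0.0]
force: [1.2, -0.3, -0.9]
grip_width: 1.003
grip_force: 0.0
```

```bash
python3 - <<'E'
from h import *
p=ctrl.capture('wrist');save(p,'w1')
print((-np.array(p['R']).T@np.array(p['t'])).round(), ctrl.sense()['eef_pos'].round(1))
for n,z in dict(ink_well=3,jar_well=3,grip_cradle=3,ink_tall=6,stock_stand=0,grip_short=0,grip_long=0).items():
    print(n,[(round(d['score'],2),np.round(d['point']).tolist(),at(p,d['point'],z).round()[:2].tolist()) for d in ctrl.landmark_of(n,p)[:4]])
E
```

```text
[ 483. -110.  440.] [ 558.3 -109.6  296.3]
ink_well [(0.87, [292.0, 214.0], [625.0, -100.0])]
jar_well [(0.74, [214.0, 207.0], [614.0, -212.0])]
grip_cradle []
ink_tall [(0.89, [294.0, 213.0], [623.0, -96.0]), (0.73, [455.0, 74.0], [435.0, 109.0]), (0.57, [216.0, 289.0], [747.0, -217.0])]
stock_stand [(0.87, [128.0, 82.0], [445.0, -315.0])]
grip_short []
grip_long [(0.9, [350.0, 90.0], [456.0, -24.0])]
```

View pics/w1.png

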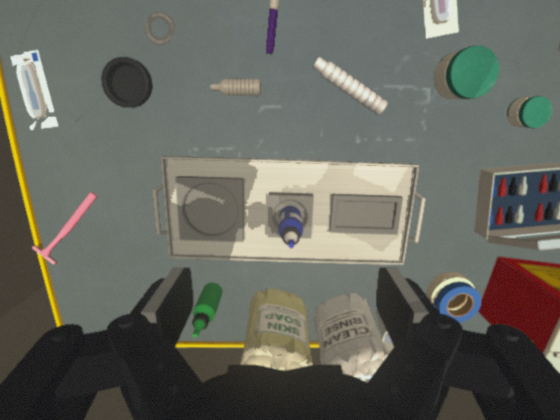

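The view shows the stand at (127,82), jar well (211,209), tall bottle in ink well (290,212), cradle (365,213), short grip (236,87), long grip (350,85) and jar (470,72). Next I work out positions.

```bash
python3 - <<'E'
from h import *
p=ctrl.capture('wrist')
f=lambda u,v,z:at(p,(u,v),z)[:2].round(1)
print('caddy corners',[f(*c,13) for c in((165,157),(418,166),(405,264),(172,255))])
print('jarwell c',f(211,209.5,14),'plate',[f(*c,14) for c in((177,178),(244,179),(244,240),(178,240))])
print('cradle',[f(*c,12) for c in((331,194),(401,197),(399,232),(330,231))])
print('block',[f(*c,20) for c in((268,194),(312,194),(312,237),(268,237))])
g=cv2.cvtColor(p['img'],cv2.COLOR_RGB2GRAY)
m=(g<45).astype(np.uint8);n,l,st,ce=cv2.connectedComponentsWithStats(m)
i=l[82,127] or l[70,110];print('stand',st[i],ce[i],f(*ce[i],10))
def show(x0,y0,w,h):
    a=p['img'][y0:y0+h,x0:x0+w];return cv2.resize(cv2.cvtColor(a,cv2.COLOR_RGB2BGR),None,fx=4,fy=4,interpolation=cv2.INTER_NEAREST)
im=np.vstack([show(95,50,180,65),show(240,180,180,75)]);cv2.imwrite('pics/w1z.png',im)
E
```

```text
caddy corners [array([ 540.9, -270.6]), array([554.2,  71.4]), array([701.5,  69.9]), array([ 685.4, -276.9])]
jarwell c [ 614.8 -213.3] plate [array([ 569.6, -256.8]), array([ 571.5, -165.1]), array([ 661.1, -168.8]), array([ 661., -265.])]
cradle [array([593.5, -45.6]), array([598. ,  52.9]), array([650.5,  55.6]), array([648.4, -44.8])]
block [array([ 591.1, -132.5]), array([591.3, -72.7]), array([654.3, -71.3]), array([ 654.1, -133.7])]
stand [107  62  23  31 151] [113.79470199  72.79470199] [ 433.4 -326.8]
```

View pics/w1z.png

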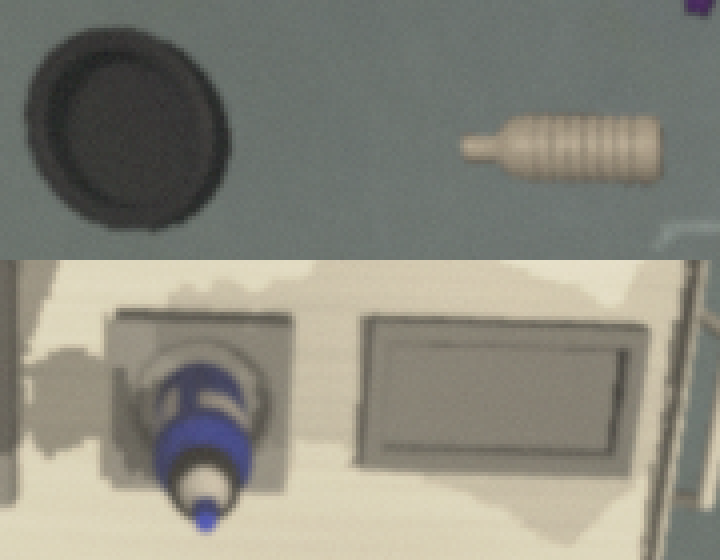

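>>> send_rows([
  [-1, -0.032, 0.003, 0, 0, 0, 0],
  [-1, -0.031, 0.003, 0, 0, 0, 0],
  [-1, 0, 0, 0.04, 0, 0, 0],
  [-1, 0, 0, 0.04, 0, 0, 0],
  [-1, 0, 0, 0.04, 0, 0, 0],
  [-1, 0, 0, 0.035, 0, 0, 0],
  [-1, 0, 0, 0.035, 0, 0, 0],
  [-1, 0, 0, 0.03, 0, 0, 0],
  [-1, 0, 0, 0.03, 0, 0, 0],
  [-1, 0, 0, 0, 0, 0, 0],
])

```text
time_s: 5.3
eef_pos: [620.2, -103.5, 44.3]
ee_rot: [-0.002, 0.002, 1.0, 0.001]
force: [0.2, -0.2, 0.7]
grip_width: 1.001
grip_force: 0.0
```

>>> send_rows([
  [0.6, 0, 0, 0, 0, 0, 0],
  [1, 0, 0, 0, 0, 0, 0],
  [1, 0, 0, 0, 0, 0, 0],
  [1, 0, 0, 0, 0, 0, 0],
  [1, 0, 0, 0, 0, 0, 0],
  [1, 0, 0, 0, 0, 0, 0],
  [1, 0, 0, 0, 0, 0, 0],
  [1, 0, 0, 0, 0, 0, 0],
  [1, 0, 0, -0.005, 0, 0, 0],
  [1, 0, 0, -0.005, 0, 0, 0],
], squeeze=30)

```text
time_s: 6.55
eef_pos: [621.2, -103.8, 56.4]
ee_rot: [-0.0, 0.002, 1.0, 0.0]
force: [0.6, -0.5, -0.1]
grip_width: 0.352
grip_force: 30.3
```

```bash
python3 - <<'E'
from h import *
p=ctrl.capture('wrist');save(p,'w2')
s=ctrl.sense();print(s['force'],s['grip_width'],s['grip_force'])
plan([446.5,-311.5,160],8,np.pi/2)
E
```

```text
[ 0.6576269  -0.57747704  0.59820799] 0.3547794013005746 30.310412049293518
t 6.6 pos [ 621.6 -104.    57.2] yaw 1.567 j6 -1.92 tilt [ 7.e-04 -3.e-04 -1.e+00] D [-175.1 -207.5  102.8] az total -0.004
[0.0218, -0.026, -0.0129] -0.0
[0.0218, -0.026, -0.0129] -0.0
[0.0218, -0.026, -0.0129] -0.0
[0.0218, -0.026, -0.0129] -0.0
[0.0218, -0.026, -0.0129] -0.0
[0.0218, -0.026, -0.0129] -0.0
[0.0218, -0.026, -0.0129] -0.0
[0.0219, -0.026, -0.0129] -0.0
```

View pics/w2.png

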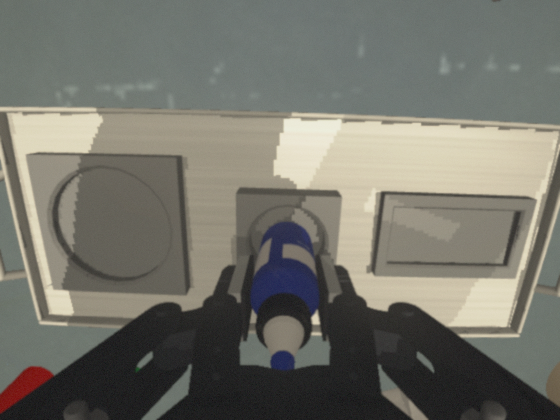

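Tall bottle is held, with jar well at (112,222) and cradle at (455,233). Lifting and carrying it to the stand.

>>> send_rows([
  [1, 0, 0, -0.037, 0, 0, 0],
  [1, 0, 0, -0.037, 0, 0, 0],
  [1, 0.025, -0.03, 0, 0, 0, 0],
  [1, 0.03, -0.035, 0, 0, 0, 0],
  [1, 0.03, -0.036, 0, 0, 0, 0],
  [1, 0.03, -0.036, 0, 0, 0, 0],
  [1, 0.03, -0.036, 0, 0, 0, 0],
  [1, 0.03, -0.0345, 0, 0, 0, 0],
  [1, 0, 0, 0, 0, 0, 0],
  [1, 0, 0, 0, 0, 0, 0],
])

```text
time_s: 7.85
eef_pos: [445.8, -310.4, 130.4]
ee_rot: [0.0, 0.002, 1.0, 0.0]
force: [0.2, 0.6, -0.5]
grip_width: 0.356
grip_force: 30.3
```

```bash
python3 - <<'E'
from h import *
p=ctrl.capture('wrist');save(p,'w3')
print([(d['score'],d['point'],at(p,d['point'],0)) for d in ctrl.landmark_of('stock_stand',p)])
plan([446.5,-311.5,46],8,np.pi/2)
print(proj(p,[446.5,-311.5,17]))
E
```

```text
[(0.91, [282.5, 197.9], array([ 444.49638674, -312.66157786,    0.        ]))]
t 7.95 pos [ 446.1 -309.9  130.3] yaw 1.568 j6 -2.39 tilt [ 1.e-04  2.e-04 -1.e+00] D [  0.4  -1.6 -84.3] az total -0.002
[-0.0, -0.0002, 0.0105] -0.0
[-0.0, -0.0002, 0.0105] -0.0
[-0.0, -0.0002, 0.0105] -0.0
[-0.0, -0.0002, 0.0105] -0.0
[-0.0, -0.0002, 0.0105] -0.0
[-0.0, -0.0002, 0.0105] -0.0
[-0.0, -0.0002, 0.0105] -0.0
[-0.0, -0.0002, 0.0105] -0.0
[283.80018434 205.50737134]
```

View pics/w3.png

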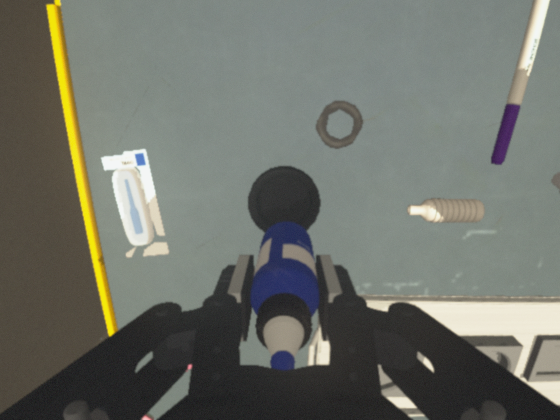

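>>> send_rows([
  [1, 0, -0.001, 0.02, 0, 0, 0],
  [1, 0, -0.001, 0.02, 0, 0, 0],
  [1, 0, 0, 0.02, 0, 0, 0],
  [1, 0, 0, 0.015, 0, 0, 0],
  [1, 0, 0, 0.01, 0, 0, 0],
  [1, 0, 0, 0, 0, 0, 0],
  [0, 0, 0, 0, 0, 0, 0],
  [-0.5, 0, 0, 0, 0, 0, 0],
  [-1, 0, 0, 0, 0, 0, 0],
  [-1, 0, 0, 0, 0, 0, 0],
])

```text
time_s: 9.2
eef_pos: [445.6, -312.8, 45.4]
ee_rot: [0.0, 0.002, 1.0, -0.0]
force: [0.6, 0.5, 0.3]
grip_width: 1.003
grip_force: 0.0
```

>>> send_rows([
  [-1, 0, 0, 0, 0, 0, 0],
  [-1, 0, 0, -0.02, 0, 0, 0],
  [-1, 0, 0, -0.04, 0, 0, 0],
  [-1, 0, 0, -0.05, 0, 0, 0],
  [-1, 0, 0, -0.045, 0, 0, 0],
  [-1, 0, 0, 0, 0, 0, 0],
  [-1, 0, 0, 0, 0, 0, 0],
  [-1, 0, 0, 0, 0, 0, 0],
  [-1, 0, 0, 0, 0, 0, 0],
  [-1, 0, 0, 0, 0, 0, 0],
])

```text
time_s: 10.45
eef_pos: [445.5, -312.6, 199.9]
ee_rot: [-0.0, 0.002, 1.0, 0.0]
force: [-0.1, 0.7, 0.5]
grip_width: 1.002
grip_force: 0.0
```

```bash
python3 - <<'E'
from h import *
p=ctrl.capture('wrist');save(p,'w4')
print([(d['score'],d['point'],at(p,d['point'],3)) for d in ctrl.landmark_of('ink_tall',p)])
plan([427,280,220],1,np.pi/2)
E
```

```text
[(0.88, [283.9, 184.5], array([ 446.99517011, -313.63318949,    3.        ]))]
t 10.55 pos [ 445.5 -312.6  200.1] yaw 1.567 j6 -2.39 tilt [-2.e-04  3.e-04 -1.e+00] D [-18.5 592.6  19.9] az total -0.004
[0.0208, 0.5926, -0.0198] -0.004
```

View pics/w4.png

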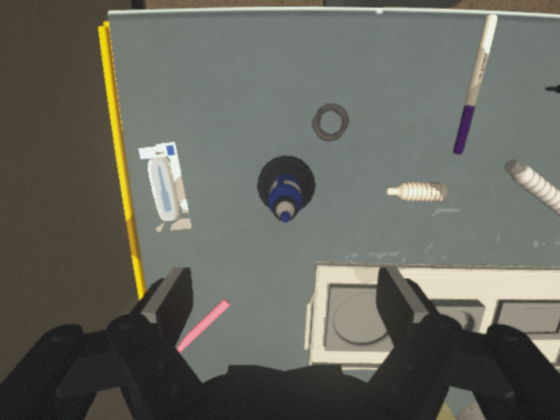

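Tall bottle stands upright in the stand at (286,190). Next, go to the short bottle.

>>> send_rows([
  [-1, 0.002, 0.058, -0.001, 0, 0, 0],
  [-1, 0.002, 0.06, -0.001, 0, 0, 0],
  [-1, 0.002, 0.06, -0.001, 0, 0, 0],
  [-1, 0.002, 0.06, -0.001, 0, 0, 0],
  [-1, 0.002, 0.06, -0.001, 0, 0, 0],
  [-1, 0.002, 0.06, -0.001, 0, 0, 0],
  [-1, 0.002, 0.06, -0.001, 0, 0, 0],
  [-1, 0.002, 0.06, -0.001, 0, 0, 0],
  [-1, 0.002, 0.06, -0.001, 0, 0, 0],
  [-1, 0.002, 0.058, -0.001, 0, 0, 0],
])

```text
time_s: 11.8
eef_pos: [427.4, 285.5, 210.5]
ee_rot: [0.0, 0.002, 1.0, 0.0]
force: [0.7, -0.2, -0.5]
grip_width: 0.998
grip_force: 0.0
```

```bash
python3 - <<'E'
from h import *
p=ctrl.capture('wrist');p=ctrl.capture('wrist');save(p,'w5')
print([(d['score'],d['point'],at(p,d['point'],0).round(1)) for d in ctrl.landmark_of('ink_short',p)])
print([(d['score'],d['point'],at(p,d['point'],0).round(1)) for d in ctrl.landmark_of('jar',p)])
plan([427,283,200],1,np.pi/2)
E
```

```text
[(0.77, [277.0, 190.0], array([437.6, 282.3,   0. ]))]
[(0.83, [215.3, 225.0], array([480.1, 208.9,   0. ])), (0.82, [130.8, 188.1], array([435. , 113.9,   0. ])), (0.64, [352.5, 105.2], array([344.8, 363. ,   0. ]))]
t 12.0 pos [427.5 283.9 210. ] yaw 1.569 j6 -1.21 tilt [-4.e-04 -4.e-04 -1.e+00] D [ -0.5  -0.9 -10. ] az total -0.002
[0.0005, -0.0009, 0.01] -0.002
```

View pics/w5.png

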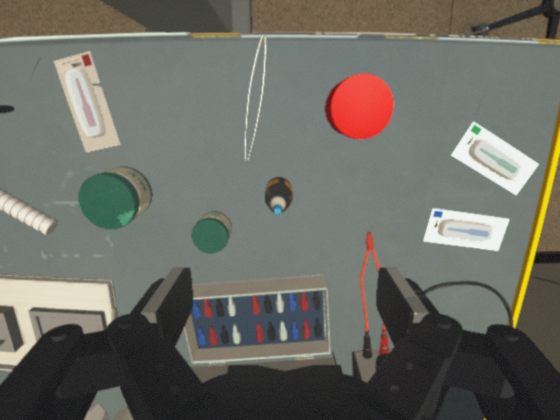

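```bash
python3 - <<'E'
from h import *
p=ctrl.capture('wrist')
print('tip',at(p,(277,211),86).round(1),'neck',at(p,(277,203),62).round(1))
print('jar lid c',at(p,(110,200),50).round(1))
for c in((430,283),(437,283)): print(c,[proj(p,[*c,z]).round() for z in(0,50,86)])
E
```

```text
tip [436.3 276.7  86. ] neck [435.9 276.1  62. ]
jar lid c [435.9 108.2  50. ]
(430, 283) [array([284., 183.]), array([284., 194.]), array([284., 204.])]
(437, 283) [array([284., 189.]), array([284., 201.]), array([284., 212.])]
```

Short bottle is at (278,195), about (436,277) mm; the small green jar at (211,232) stays clear of the fingers.

>>> send_rows([
  [-1, -0.009, -0.006, 0, 0, 0, 0],
  [-1, 0, 0, 0.035, 0, 0, 0],
  [-1, 0, 0, 0.035, 0, 0, 0],
  [-1, 0, 0, 0.035, 0, 0, 0],
  [-1, 0, 0, 0.035, 0, 0, 0],
  [-1, 0, 0, 0.025, 0, 0, 0],
  [-1, 0, 0, 0.025, 0, 0, 0],
  [-1, 0, 0, 0, 0, 0, 0],
  [0, 0, 0, 0, 0, 0, 0],
  [1, 0, 0, 0, 0, 0, 0],
])

```text
time_s: 13.3
eef_pos: [437.5, 277.3, 21.4]
ee_rot: [0.001, 0.002, 1.0, 0.0]
force: [-0.5, -0.5, 0.3]
grip_width: 0.605
grip_force: 0.0
```

>>> send_rows([
  [1, 0, 0, 0, 0, 0, 0],
  [1, 0, 0, 0, 0, 0, 0],
  [1, 0, 0, 0, 0, 0, 0],
  [1, 0, 0, 0, 0, 0, 0],
  [1, 0, 0, 0, 0, 0, 0],
  [1, 0, 0, -0.02, 0, 0, 0],
  [1, 0, 0, -0.04, 0, 0, 0],
  [1, 0, 0, -0.05, 0, 0, 0],
  [1, 0, 0, 0, 0, 0, 0],
  [1, 0, 0, 0, 0, 0, 0],
])

```text
time_s: 14.55
eef_pos: [436.3, 277.2, 129.6]
ee_rot: [-0.001, 0.002, 1.0, -0.0]
force: [-0.4, 0.1, -1.3]
grip_width: 0.326
grip_force: 29.7
```

```bash
python3 - <<'E'
from h import *
p=ctrl.capture('wrist');save(p,'w6')
plan([621.5,-103,130],8,np.pi/2)
E
```

```text
t 14.6 pos [436.1 277.1 129.1] yaw 1.567 j6 -1.23 tilt [-2.1e-03 -8.0e-04 -1.0e+00] D [ 185.4 -380.1    0.9] az total -0.004
[-0.0234, -0.0474, -0.0001] -0.0
[-0.0233, -0.0474, -0.0001] -0.0
[-0.0233, -0.0474, -0.0001] -0.0
[-0.0233, -0.0475, -0.0001] -0.0
[-0.0233, -0.0475, -0.0001] -0.0
[-0.0232, -0.0475, -0.0001] -0.0
[-0.0232, -0.0475, -0.0001] -0.0
[-0.0232, -0.0475, -0.0001] -0.0
```

View pics/w6.png

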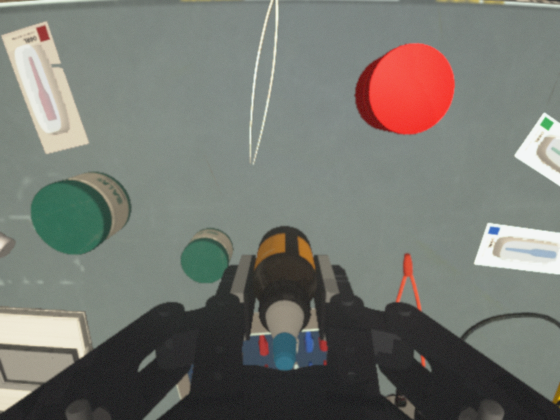

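>>> send_rows([
  [1, 0, -0.045, 0, 0, 0, 0],
  [1, 0, -0.055, 0, 0, 0, 0],
  [1, 0, -0.055, 0, 0, 0, 0],
  [1, 0, -0.055, 0, 0, 0, 0],
  [1, -0.045, -0.04, 0, 0, 0, 0],
  [1, -0.046, -0.04, 0, 0, 0, 0],
  [1, -0.046, -0.04, 0, 0, 0, 0],
  [1, -0.03, -0.03, 0, 0, 0, 0],
  [1, -0.019, -0.02, 0, 0, 0, 0],
  [1, 0, 0, 0, 0, 0, 0],
])

```text
time_s: 15.85
eef_pos: [621.2, -104.4, 128.1]
ee_rot: [-0.001, 0.003, 1.0, 0.0]
force: [0.6, 0.1, -0.4]
grip_width: 0.326
grip_force: 29.8
```

```bash
python3 - <<'E'
from h import *
p=ctrl.capture('wrist');p=ctrl.capture('wrist');save(p,'w7')
plan([621.5,-103,27],1,np.pi/2)
for n in('ink_well','jar_well','grip_cradle'): print(n,[(d['score'],d['point'],at(p,d['point'],3).round(1)) for d in ctrl.landmark_of(n,p)])
print(proj(p,[621.5,-103,20]))
E
```

```text
t 15.95 pos [ 620.5 -102.7  128.9] yaw 1.567 j6 -1.92 tilt [-0.0025  0.0011 -1.    ] D [   1.    -0.3 -101.9] az total -0.004
[-0.0013, -0.0004, 0.1019] -0.004
ink_well [(0.86, [286.4, 206.5], array([ 625.6, -102.1,    3. ]))]
jar_well []
grip_cradle [(0.69, [407.7, 205.8], array([625.4,   5.7,   3. ]))]
[285.42349657 207.67300889]
```

View pics/w7.png

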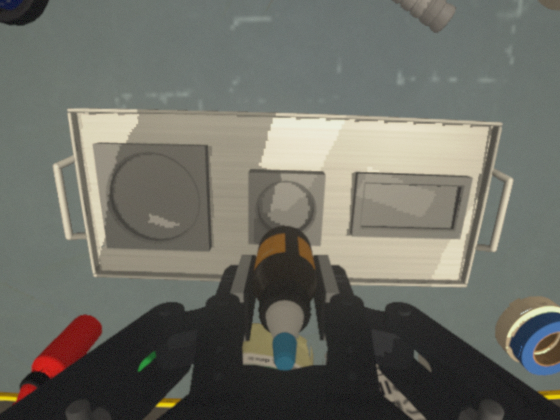

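Ink well opening is at (286,207), right where predicted. Lowering and releasing.

>>> send_rows([
  [1, -0.001, 0, 0.025, 0, 0, 0],
  [1, 0, 0, 0.025, 0, 0, 0],
  [1, 0, 0, 0.025, 0, 0, 0],
  [1, 0, 0, 0.017, 0, 0, 0],
  [1, 0, 0, 0.011, 0, 0, 0],
  [1, 0, 0, 0, 0, 0, 0],
  [0.2, 0, 0, 0, 0, 0, 0],
  [-0.5, 0, 0, 0, 0, 0, 0],
  [-1, 0, 0, 0, 0, 0, 0],
  [-1, 0, 0, 0, 0, 0, 0],
])

```text
time_s: 17.35
eef_pos: [622.4, -103.4, 27.4]
ee_rot: [0.0, 0.002, 1.0, -0.0]
force: [-0.1, 0.2, -0.8]
grip_width: 0.997
grip_force: 0.0
```

>>> send_rows([
  [-1, 0, 0, 0, 0, 0, 0],
  [-1, 0, 0, -0.02, 0, 0, 0],
  [-1, 0, 0, -0.04, 0, 0, 0],
  [-1, 0, 0, -0.05, 0, 0, 0],
  [-1, 0, 0, -0.05, 0, 0, 0],
  [-1, 0, 0, -0.02, 0, 0, 0],
  [-1, 0, 0, 0, 0, 0, 0],
  [-1, 0, 0, 0, 0, 0, 0],
  [-1, 0, 0, 0, 0, 0, 0],
  [-1, 0, 0, 0, 0, 0, 0],
])

```text
time_s: 18.6
eef_pos: [622.2, -103.3, 206.5]
ee_rot: [-0.001, 0.002, 1.0, 0.0]
force: [-0.7, -0.7, 0.6]
grip_width: 1.002
grip_force: 0.0
```

```bash
python3 - <<'E'
from h import *
p=ctrl.capture('wrist');save(p,'w8')
plan([436,108,180],6,np.pi/2)
for n in('ink_short','jar_well','grip_cradle'): print(n,[(d['score'],d['point'],at(p,d['point'],3 if n!='ink_short' else 6).round(1)) for d in ctrl.landmark_of(n,p)])
E
```

```text
t 18.65 pos [ 622.2 -103.3  206.7] yaw 1.567 j6 -1.92 tilt [-1.e-03  3.e-04 -1.e+00] D [-186.2  211.3  -26.7] az total -0.004
[0.0312, 0.0351, 0.0045] -0.001
[0.0311, 0.0351, 0.0045] -0.001
[0.0311, 0.0351, 0.0045] -0.001
[0.0311, 0.0352, 0.0045] -0.001
[0.0311, 0.0352, 0.0045] -0.001
[0.031, 0.0352, 0.0045] -0.001
ink_short [(0.93, [286.8, 183.4], array([ 623.1, -101.1,    6. ]))]
jar_well [(0.97, [185.2, 174.1], array([ 612.7, -213.7,    3. ])), (0.28, [362.6, 13.3], array([454.1, -26.9,   3. ]))]
grip_cradle [(0.95, [383.8, 182.0], array([622.5,   7.2,   3. ]))]
```

View pics/w8.png

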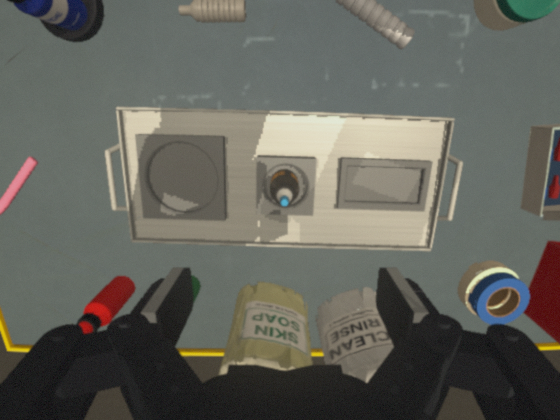

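Short bottle stands upright in the ink well at (286,187). Next, the large green jar.

>>> send_rows([
  [-1, 0.025, 0.028, 0, 0, 0, 0],
  [-1, 0.031, 0.036, 0, 0, 0, 0],
  [-1, 0.033, 0.037, 0, 0, 0, 0],
  [-1, 0.033, 0.037, 0, 0, 0, 0],
  [-1, 0.033, 0.037, 0, 0, 0, 0],
  [-1, 0.031, 0.036, 0, 0, 0, 0],
  [-1, 0, 0, 0, 0, 0, 0],
  [-1, 0, 0, 0, 0, 0, 0],
  [-1, 0, 0, 0, 0, 0, 0],
  [-1, 0, 0, 0, 0, 0, 0],
])

```text
time_s: 20.05
eef_pos: [437.5, 107.8, 207.1]
ee_rot: [-0.0, 0.002, 1.0, -0.0]
force: [-0.8, 0.3, 0.2]
grip_width: 1.003
grip_force: 0.0
```

```bash
python3 - <<'E'
from h import *
p=ctrl.capture('wrist');save(p,'w9')
plan([436,108,180],1,np.pi/2)
for n in('jar','grip_long'): print(n,[(d['score'],d['point'],at(p,d['point'],0).round(1)) for d in ctrl.landmark_of(n,p)])
hsv=cv2.cvtColor(p['img'],cv2.COLOR_RGB2HSV);m=cv2.inRange(hsv,(65,120,30),(95,255,200))
n,l,st,ce=cv2.connectedComponentsWithStats(m)
for i in range(1,n):
    if st[i,4]>300: print(st[i],ce[i],at(p,ce[i],47).round(1))
E
```

```text
t 20.1 pos [437.5 107.9 207.1] yaw 1.566 j6 -1.59 tilt [-3.e-04 -0.e+00 -1.e+00] D [ -1.5   0.1 -27.1] az total -0.005
[0.0015, 0.0001, 0.0271] -0.005
jar [(0.82, [289.1, 180.4], array([436.8, 112.5,   0. ])), (0.82, [374.1, 219.4], array([483.5, 211.9,   0. ])), (0.72, [519.3, 98.0], array([346.7, 359.7,   0. ]))]
grip_long [(0.65, [169.0, 197.0], array([455.3, -25.1,   0. ]))]
[ 260  163   57   55 2105] [287.83752969 189.05368171] [435.3 110.5  47. ]
[363 210  35  33 881] [379.65493757 226.38138479] [474.8 204.2  47. ]
```

View pics/w9.png

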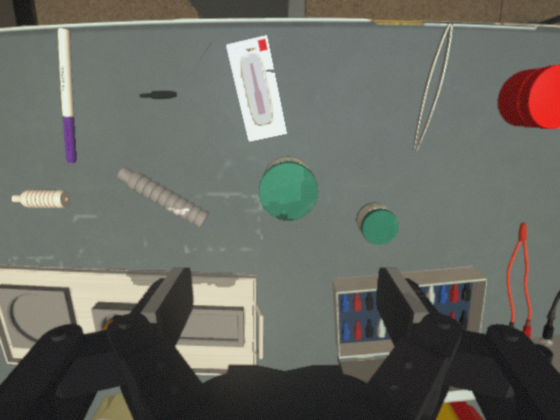

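Jar lid at (289,191), about (436,111) mm. Descending and grasping.

>>> send_rows([
  [-1, 0.001, 0.0035, 0, 0, 0, 0],
  [-1, 0, 0, 0.035, 0, 0, 0],
  [-1, 0, 0, 0.035, 0, 0, 0],
  [-1, 0, 0, 0.035, 0, 0, 0],
  [-1, 0, 0, 0.035, 0, 0, 0],
  [-1, 0, 0, 0.03, 0, 0, 0],
  [-1, 0, 0, 0.027, 0, 0, 0],
  [-1, 0, 0, 0, 0, 0, 0],
  [0, 0, 0, 0, 0, 0, 0],
  [1, 0, 0, 0, 0, 0, 0],
], squeeze=40)

```text
time_s: 21.45
eef_pos: [436.9, 112.0, 11.7]
ee_rot: [0.001, 0.002, 1.0, 0.0]
force: [-1.5, -0.4, 4.1]
grip_width: 0.684
grip_force: 41.7
```

>>> send_rows([
  [1, 0, 0, 0, 0, 0, 0],
  [1, 0, 0, 0, 0, 0, 0],
  [1, 0, 0, 0, 0, 0, 0],
  [1, 0, 0, -0.02, 0, 0, 0],
  [1, 0, 0, -0.04, 0, 0, 0],
  [1, 0, 0, -0.045, 0, 0, 0],
  [1, 0, 0, -0.045, 0, 0, 0],
  [1, 0, 0, 0, 0, 0, 0],
  [1, 0, 0, 0, 0, 0, 0],
  [1, 0, 0, 0, 0, 0, 0],
])

```text
time_s: 22.7
eef_pos: [435.6, 111.8, 159.3]
ee_rot: [-0.001, 0.002, 1.0, -0.0]
force: [0.4, -0.8, -2.2]
grip_width: 0.676
grip_force: 43.3
```

```bash
python3 - <<'E'
from h import *
plan([617,-213,160],8,np.pi/2)
E
```

```text
t 22.7 pos [435.6 111.8 159.3] yaw 1.567 j6 -1.58 tilt [-0.0021 -0.     -1.    ] D [ 181.4 -324.8    0.7] az total -0.004
[-0.0228, -0.0405, -0.0001] -0.0
[-0.0228, -0.0405, -0.0001] -0.0
[-0.0228, -0.0405, -0.0001] -0.0
[-0.0228, -0.0406, -0.0001] -0.0
[-0.0228, -0.0406, -0.0001] -0.0
[-0.0227, -0.0406, -0.0001] -0.0
[-0.0227, -0.0406, -0.0001] -0.0
[-0.0227, -0.0406, -0.0001] -0.0
```

>>> send_rows([
  [1, -0.02, -0.035, 0, 0, 0, 0],
  [1, -0.023, -0.041, 0, 0, 0, 0],
  [1, -0.023, -0.041, 0, 0, 0, 0],
  [1, -0.023, -0.041, 0, 0, 0, 0],
  [1, -0.023, -0.041, 0, 0, 0, 0],
  [1, -0.023, -0.041, 0, 0, 0, 0],
  [1, -0.023, -0.041, 0, 0, 0, 0],
  [1, -0.022, -0.044, 0, 0, 0, 0],
  [1, 0, 0, 0, 0, 0, 0],
  [1, 0, 0, 0, 0, 0, 0],
])

```text
time_s: 23.95
eef_pos: [614.5, -213.2, 159.1]
ee_rot: [-0.001, 0.002, 1.0, 0.001]
force: [0.8, 0.8, -1.2]
grip_width: 0.679
grip_force: 43.4
```

```bash
python3 - <<'E'
from h import *
p=ctrl.capture('wrist');save(p,'w10')
plan([617,-213,16],1,np.pi/2)
for n in('jar_well','grip_cradle','caddy'): print(n,[(d['score'],d['point'],at(p,d['point'],3).round(1)) for d in ctrl.landmark_of(n,p)])
print(proj(p,[617,-213,14]), [proj(p,[617-1.9+a,-213+b,14]).round() for a,b in((-46,-44),(-42,48))])
E
```

```text
t 24.0 pos [ 614.6 -212.8  159.6] yaw 1.568 j6 -2.08 tilt [-0.0013  0.001  -1.    ] D [   2.4   -0.2 -143.6] az total -0.003
[-0.0026, -0.0003, 0.1436] -0.003
jar_well [(0.82, [282.6, 190.6], array([ 612.5, -215.4,    3. ]))]
grip_cradle [(0.82, [501.8, 203.8], array([626.5,   4.7,   3. ]))]
caddy []
[285.12175982 198.01706226] [array([236., 147.]), array([338., 151.])]
```

View pics/w10.png

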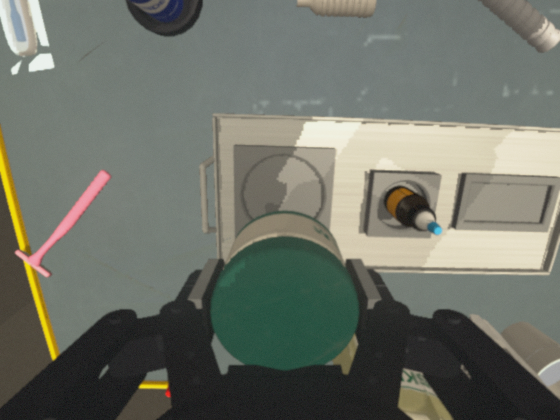

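Jar well ring at (283,190), about (614,-214) mm. Lowering the jar.

>>> send_rows([
  [1, 0, -0.001, 0.03, 0, 0, 0],
  [1, 0, 0, 0.03, 0, 0, 0],
  [1, 0, 0, 0.03, 0, 0, 0],
  [1, 0, 0, 0.025, 0, 0, 0],
  [1, 0, 0, 0.015, 0, 0, 0],
  [1, 0, 0, 0.008, 0, 0, 0],
  [1, 0, 0, 0.005, 0, 0, 0],
  [1, 0, 0, 0, 0, 0, 0],
  [-0.2, 0, 0, 0, 0, 0, 0],
  [-0.65, 0, 0, 0, 0, 0, 0],
])

```text
time_s: 25.4
eef_pos: [615.1, -214.9, 17.7]
ee_rot: [0.0, 0.002, 1.0, -0.0]
force: [0.3, 0.0, 0.3]
grip_width: 0.82
grip_force: 0.0
```

>>> send_rows([
  [-0.65, 0, 0, 0, 0, 0, 0],
  [-0.65, 0, 0, 0, 0, 0, 0],
  [-0.65, 0, 0, -0.015, 0, 0, 0],
  [-0.65, 0, 0, -0.035, 0, 0, 0],
  [-1, 0, 0, -0.045, 0, 0, 0],
  [-1, 0, 0, -0.05, 0, 0, 0],
  [-1, 0, 0, -0.045, 0, 0, 0],
  [-1, 0, 0, 0, 0, 0, 0],
  [-1, 0, 0, 0, 0, 0, 0],
  [-1, 0, 0, 0, 0, 0, 0],
])

```text
time_s: 26.65
eef_pos: [614.5, -214.6, 206.0]
ee_rot: [-0.001, 0.002, 1.0, 0.001]
force: [-1.0, -0.1, 0.4]
grip_width: 1.002
grip_force: 0.0
```

```bash
python3 - <<'E'
from h import *
p=ctrl.capture('wrist');save(p,'w11')
print([(d['score'],d['point'],at(p,d['point'],6).round(1)) for d in ctrl.landmark_of('jar',p)])
print([(d['score'],d['point'],at(p,d['point'],0).round(1)) for d in ctrl.landmark_of('grip_short',p)])
plan([452,-178,160],6,np.pi/2)
E
```

```text
[(0.91, [286.7, 184.7], array([ 616.6, -212.4,    6. ]))]
[(0.16, [186.7, 11.2], array([ 442.8, -310.4,    0. ]))]
t 26.8 pos [ 614.7 -214.7  206.5] yaw 1.567 j6 -2.08 tilt [-1.3e-03  7.0e-04 -1.0e+00] D [-162.7   36.7  -46.5] az total -0.004
[0.0271, 0.006, 0.0078] -0.001
[0.0271, 0.006, 0.0078] -0.001
[0.0271, 0.006, 0.0078] -0.001
[0.0271, 0.0061, 0.0078] -0.001
[0.0271, 0.0061, 0.0078] -0.001
[0.0271, 0.0061, 0.0078] -0.001
```

View pics/w11.png

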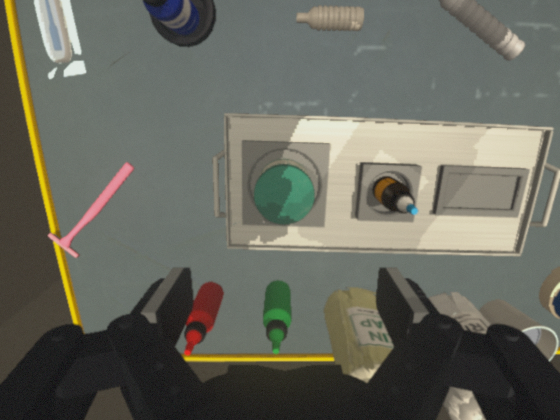

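Jar sits inside its well at (285,185); the viewing budget is used up, so from here I measure numerically. Next is the short grip at (335,18): move there and turn 90°.

>>> send_rows([
  [-1, 0.023, 0.005, 0.004, 0, 0, 0],
  [-1, 0.028, 0.006, 0.008, 0, 0, 0],
  [-1, 0.028, 0.006, 0.008, 0, 0, 0],
  [-1, 0.028, 0.006, 0.008, 0, 0, 0],
  [-1, 0.028, 0.007, 0.008, 0, 0, 0],
  [-1, 0.028, 0.007, 0.01, 0, 0, 0],
  [-1, 0, 0, 0, 0, 0, 0.174],
  [-1, 0, 0, 0, 0, 0, 0.174],
  [-1, 0, 0, 0, 0, 0, 0.174],
  [-1, 0, 0, 0, 0, 0, 0.174],
])

```text
time_s: 28.05
eef_pos: [452.0, -177.2, 161.1]
ee_rot: [-0.0, 0.345, 0.938, 0.0]
force: [-0.4, 0.7, 0.1]
grip_width: 0.999
grip_force: 0.0
```

>>> send_rows([
  [-1, 0, 0, 0, 0, 0, 0.174],
  [-1, 0, 0, 0, 0, 0, 0.174],
  [-1, 0, 0, 0, 0, 0, 0.174],
  [-1, 0, 0, 0, 0, 0, 0.174],
  [-1, 0, 0, 0, 0, 0, 0.174],
  [-1, 0, 0, 0, 0, 0, 0],
  [-1, 0, 0, 0, 0, 0, 0],
  [-1, 0, 0, 0, 0, 0, 0],
  [-1, 0, 0, 0, 0, 0, 0],
  [-1, 0, 0, 0, 0, 0, 0],
])

```text
time_s: 29.3
eef_pos: [452.0, -177.2, 161.3]
ee_rot: [-0.0, 0.707, 0.708, -0.0]
force: [-0.3, 0.4, -0.3]
grip_width: 1.0
grip_force: 0.0
```

```bash
python3 - <<'E'
from h import *
p=ctrl.capture('wrist');save(p,'w12')
L=ctrl.landmark_of('grip_short',p);B=ctrl.boxes_of('grip_short',p)
print([(d['score'],d['point'],at(p,d['point'],0).round(1)) for d in L],[(b['score'],b['extent']) for b in B])
plan([452,-178,160],1,0)
print(proj(p,[452,-178,10]))
img=p['img'].astype(int);diff=img[...,0]-img[...,2]  # grip is warmer than the bench
g=cv2.cvtColor(p['img'],cv2.COLOR_RGB2HSV)
for thr in(5,15,25):
    m=((diff>thr)&(img.sum(2)>220)).astype(np.uint8)
    n,l,st,ce=cv2.connectedComponentsWithStats(m)
    for i in range(1,n):
        if 300<st[i,4]<8000:
            c=np.argwhere(l==i)[:,::-1].astype(np.float32);r=cv2.minAreaRect(c)
            print(thr,st[i],[at(p,q,10)[:2].round(1).tolist() for q in cv2.boxPoints(r)],'ctr',at(p,r[0],10).round(1))
E
```

```text
[(0.82, [281.5, 186.5], array([ 450.3, -172.6,    0. ]))] [(0.71, [272.9, 155.3, 22.5, 64.8])]
t 29.45 pos [ 452.  -177.2  161.3] yaw 0.001 j6 -0.62 tilt [-0. -0. -1.] D [-0.  -0.8 -1.3] az total 0.001
[-0.0008, -0.0, 0.0013] 0.001
[283.21558558 194.44811675]
5 [ 243    0   65   79 2057] [[412.9, -65.7], [453.5, -4.0], [472.0, -13.7], [432.1, -76.6]] ctr [443.1 -39.3  10. ]
5 [ 273  154   24   69 1352] [[442.0, -205.9], [442.6, -139.6], [463.7, -139.6], [464.6, -205.9]] ctr [ 453.2 -171.7   10. ]
5 [198 257  37  33 549] [[358.7, -267.4], [374.6, -237.6], [406.7, -255.7], [391.6, -286.6]] ctr [ 382.9 -261.5   10. ]
5 [141 268  42  55 660] [[293.0, -316.7], [332.0, -247.9], [347.7, -256.8], [309.7, -326.7]] ctr [ 321.3 -285.7   10. ]
5 [264 319  34  20 328] [[430.7, -342.2], [431.8, -317.4], [467.8, -318.6], [467.6, -343.5]] ctr [ 449.4 -330.3   10. ]
5 [442 396  44  24 387] [[655.1, -472.8], [647.9, -433.3], [703.7, -436.0], [713.1, -476.1]] ctr [ 679.6 -454.1   10. ]
15 [ 244    0   59   77 1729] [[413.7, -65.5], [452.6, -6.2], [469.3, -14.9], [431.0, -75.3]] ctr [442.2 -39.8  10. ]
15 [ 273  155   23   67 1204] [[442.6, -140.5], [462.8, -140.5], [463.6, -204.8], [442.0, -204.9]] ctr [ 452.7 -171.7   10. ]
15 [442 396  44  24 326] [[646.4, -465.3], [652.2, -433.1], [713.9, -469.3], [709.7, -504.1]] ctr [ 679.8 -467.1   10. ]
25 [421  68 139 237 941] [[595.4, -286.3], [697.8, -60.5], [767.0, -90.5], [672.0, -336.6]] ctr [ 683.8 -182.2   10. ]
25 [ 274  155   22   66 1024] [[443.5, -140.5], [462.8, -140.5], [463.6, -203.8], [443.0, -203.8]] ctr [ 453.2 -171.2   10. ]
25 [421 206  55  51 802] [[580.2, -220.7], [617.6, -175.5], [642.6, -196.9], [605.2, -244.0]] ctr [ 611.5 -208.7   10. ]
```

>>> send_rows([
  [-1, 0.007, 0.001, 0.02, 0, 0, 0],
  [-1, 0, 0, 0.03, 0, 0, 0],
  [-1, 0, 0, 0.035, 0, 0, 0],
  [-1, 0, 0, 0.03, 0, 0, 0],
  [-1, 0, 0, 0.025, 0, 0, 0],
  [-1, 0, 0, 0.012, 0, 0, 0],
  [-1, 0, 0, 0, 0, 0, 0],
  [0, 0, 0, 0, 0, 0, 0],
  [0.6, 0, 0, 0, 0, 0, 0],
  [1, 0, 0, 0, 0, 0, 0],
], squeeze=40)

```text
time_s: 30.7
eef_pos: [453.3, -170.3, 9.8]
ee_rot: [0.0, 0.707, 0.707, 0.0]
force: [-0.4, 0.8, 0.5]
grip_width: 0.375
grip_force: 0.0
```

>>> send_rows([
  [1, 0, 0, 0, 0, 0, 0],
  [1, 0, 0, 0, 0, 0, 0],
  [1, 0, 0, 0, 0, 0, 0],
  [1, 0, 0, 0, 0, 0, 0],
  [1, 0, 0, -0.02, 0, 0, 0],
  [1, 0, 0, -0.04, 0, 0, 0],
  [1, 0, 0, -0.05, 0, 0, 0],
  [1, 0, 0, -0.04, 0, 0, 0],
  [1, 0, 0, 0, 0, 0, 0],
  [1, 0, 0, 0, 0, 0, 0],
])

```text
time_s: 31.95
eef_pos: [452.6, -169.9, 158.3]
ee_rot: [-0.001, 0.707, 0.707, -0.0]
force: [0.4, -0.3, -0.6]
grip_width: 0.231
grip_force: 39.3
```

```bash
python3 - <<'E'
from h import *
p=ctrl.capture('wrist');save(p,'w13')
L=ctrl.landmark_of('grip_short',p)
print([(d['score'],d['point'],at(p,d['point'],150).round(1)) for d in L])
plan([625,5,160],8,-0.042)
E
```

```text
[(0.56, [282.6, 261.1], array([ 452.5, -169.8,  150. ]))]
t 32.05 pos [ 452.5 -169.8  158. ] yaw 0.001 j6 -0.6 tilt [-0.0022  0.0015 -1.    ] D [172.5 174.8   2. ] az total 0.043
[0.0218, 0.0216, -0.0003] 0.005
[0.022, 0.0215, -0.0003] 0.005
[0.0221, 0.0214, -0.0003] 0.005
[0.0222, 0.0212, -0.0003] 0.005
[0.0223, 0.0211, -0.0003] 0.005
[0.0224, 0.021, -0.0003] 0.005
[0.0225, 0.0209, -0.0003] 0.005
[0.0226, 0.0208, -0.0003] 0.005
```

>>> send_rows([
  [1, 0.02, 0.019, 0, 0, 0, 0],
  [1, 0.026, 0.025, 0, 0, 0, 0],
  [1, 0.026, 0.026, 0, 0, 0, 0],
  [1, 0.026, 0.026, 0, 0, 0, 0],
  [1, 0.026, 0.026, 0, 0, 0, 0],
  [1, 0.026, 0.025, 0, 0, 0, 0],
  [1, 0.027, 0.025, 0, 0, 0, 0],
  [1, 0, 0, 0, 0, 0, 0.043],
  [1, 0, 0, 0, 0, 0, 0],
  [1, 0, 0, 0, 0, 0, 0],
])

```text
time_s: 33.3
eef_pos: [624.5, 6.7, 158.7]
ee_rot: [-0.0, 0.722, 0.692, -0.0]
force: [0.2, -0.5, -0.5]
grip_width: 0.233
grip_force: 39.3
```

```bash
python3 - <<'E'
from h import *
p=ctrl.capture('wrist');save(p,'w14')
print('held',[(d['score'],d['point'],at(p,d['point'],150).round(1)) for d in ctrl.landmark_of('grip_short',p)])
print('cradle',[(d['score'],d['point'],at(p,d['point'],3).round(1)) for d in ctrl.landmark_of('grip_cradle',p)])
b=ctrl.boxes_of('grip_cradle',p);print([(x['score'],x['extent']) for x in b])
corn=lambda c:np.array([proj(p,[c[0]+a+.042*d,c[1]+d-.042*a,z]) for a in(-28,28) for d in(-49,49) for z in(3,12)])
for c in((625,6),(623,6),(627,6),(625,3),(625,9)):
    q=corn(c);print(c,q.min(0).round(),q.max(0).round())
g=cv2.cvtColor(p['img'],cv2.COLOR_RGB2GRAY)
# row/column profiles through predicted plate for edge positions
def prof(a,b_,z=12):
    P=[proj(p,[*(np.array(a)+(np.array(b_)-a)*t),z]) for t in np.linspace(0,1,45)]
    return [int(g[int(round(v)),int(round(u))]) if 0<=v<420 and 0<=u<560 else -1 for u,v in P]
for dy in(25,35): print('x-profile 581..669 step2, y+',dy,prof((581,6+dy),(669,6+dy)))
plan([625,8,17],1,-0.042)
E
```

```text
held [(0.97, [281.5, 260.0], array([624. ,   7.3, 150. ]))]
cradle [(0.9, [283.5, 197.8], array([624.4,   1.4,   3. ]))]
[(0.63, [253.3, 143.5, 59.9, 105.7])]
(625, 6) [253. 142.] [315. 244.]
(623, 6) [250. 142.] [313. 244.]
(627, 6) [255. 142.] [317. 244.]
(625, 3) [253. 145.] [315. 247.]
(625, 9) [252. 138.] [315. 241.]
x-profile 581..669 step2, y+ 25 [229, 229, 228, 228, 230, 229, 229, 228, 202, 141, 147, 137, 111, 120, 143, 142, 135, 139, 139, 138, 136, 136, 135, 136, 132, 134, 134, 134, 135, 133, 134, 131, 122, 136, 135, 134, 136, 187, 197, 194, 195, 195, 199, 198, 198]
x-profile 581..669 step2, y+ 35 [206, 205, 205, 207, 207, 205, 206, 207, 171, 141, 141, 138, 114, 131, 138, 140, 140, 138, 138, 138, 137, 136, 136, 135, 133, 136, 134, 136, 134, 134, 134, 132, 119, 133, 136, 133, 138, 187, 199, 194, 197, 199, 200, 198, 199]
t 33.5 pos [624.8   6.7 159.3] yaw -0.042 j6 -0.13 tilt [-1.e-04  0.e+00 -1.e+00] D [   0.2    1.3 -142.3] az total -0.0
[0.0013, 0.0002, 0.1423] -0.0
```

>>> send_rows([
  [1, -0.001, 0, 0.03, 0, 0, 0],
  [1, 0, 0, 0.03, 0, 0, 0],
  [1, 0, 0, 0.03, 0, 0, 0],
  [1, 0, 0, 0.025, 0, 0, 0],
  [1, 0, 0, 0.015, 0, 0, 0],
  [1, 0, 0, 0.008, 0, 0, 0],
  [1, 0, 0, 0.005, 0, 0, 0],
  [1, 0, 0, 0, 0, 0, 0],
  [0.2, 0, 0, 0, 0, 0, 0],
  [0.1, 0, 0, 0, 0, 0, 0],
])

```text
time_s: 34.75
eef_pos: [625.1, 5.9, 16.8]
ee_rot: [0.0, 0.722, 0.692, 0.0]
force: [0.4, 1.1, 0.6]
grip_width: 0.448
grip_force: 0.0
```

>>> send_rows([
  [0, 0, 0, 0, 0, 0, 0],
  [0, 0, 0, 0, 0, 0, 0],
  [0, 0, 0, -0.015, 0, 0, 0],
  [-0.5, 0, 0, -0.03, 0, 0, 0],
  [-1, 0, 0, -0.05, 0, 0, 0],
  [-1, 0, 0, -0.05, 0, 0, 0],
  [-1, 0, 0, -0.05, 0, 0, 0],
  [-1, 0, 0, 0, 0, 0, 0],
  [-1, 0, 0, 0, 0, 0, 0],
  [-1, 0, 0, 0, 0, 0, 0],
])

```text
time_s: 36.0
eef_pos: [624.4, 6.0, 210.1]
ee_rot: [-0.001, 0.722, 0.692, -0.001]
force: [0.4, 0.7, -0.2]
grip_width: 0.998
grip_force: 0.0
```

```bash
python3 - <<'E'
from h import *
p=ctrl.capture('wrist');save(p,'w15')
z=dict(grip_short=6,grip_cradle=3,ink_short=6,ink_well=3,jar=6,jar_well=3,grip_long=0)
for n in z: print(n,[(round(d['score'],2),np.round(d['point']),at(p,d['point'],z[n]).round(1)[:2]) for d in ctrl.landmark_of(n,p)])
s=ctrl.sense();print(s['time_s'],s['eef_pos'],s['force'])
img=p['img'].astype(int);u,v=proj(p,[625,6,16])
x0,y0=int(u)-45,int(v)-60;c=p['img'][y0:y0+120,x0:x0+90]
m=(cv2.cvtColor(c,cv2.COLOR_RGB2GRAY)>160).astype(np.uint8)
n,l,st,ce=cv2.connectedComponentsWithStats(m)
for i in range(1,n):
    if st[i,4]>100: print(st[i],at(p,(st[i,0]+st[i,2]/2+x0,st[i,1]+st[i,3]/2+y0),20).round(1),at(p,(st[i,0]+x0,st[i,1]+y0),20).round(1),at(p,(st[i,0]+st[i,2]+x0,st[i,1]+st[i,3]+y0),20).round(1))
t=ctrl.capture('top');q={}
for n in('grip_short','jar','ink_tall','grip_long'): print('top',n,[(round(d['score'],2),np.round(d['point']),at(t,d['point'],3).round()[:2]) for d in ctrl.landmark_of(n,t)])
E
```

```text
grip_short [(0.63, array([283., 184.]), array([623.8,   4.1]))]
grip_cradle [(0.77, array([286., 184.]), array([626.9,   2.8]))]
ink_short [(0.75, array([287., 272.]), array([ 624. , -106.3])), (0.56, array([139., 215.]), array([454.9, -26.2]))]
ink_well [(0.59, array([289., 271.]), array([ 626.2, -105.7]))]
jar [(0.72, array([286., 345.]), array([ 617.5, -214.5]))]
jar_well [(0.6, array([287., 342.]), array([ 619.1, -211.9]))]
grip_long [(0.74, array([138., 217.]), array([449.4, -30.5]))]
36.4 [624.81155872   5.97905189 211.12554506] [ 0.64048716 -0.86515951  0.32168637]
[   0    4   90  105 4385] [624.9  11.7  20. ] [581.3  68.1  20. ] [672.8 -50.2  20. ]
[ 37  34  18  58 810] [625.6   4.6  20. ] [617.5  36.   20. ] [634.2 -28.5  20. ]
top grip_short [(0.41, array([278., 187.]), array([626.,   6.]))]
top jar [(0.86, array([156., 280.]), array([351., 360.])), (0.65, array([354., 189.]), array([ 622., -219.])), (0.61, array([207., 238.]), array([472., 212.]))]
top ink_tall [(0.53, array([384., 245.]), array([ 457., -306.])), (0.52, array([383., 146.]), array([ 751., -305.]))]
top grip_long [(0.63, array([291., 245.]), array([455., -32.])), (0.49, array([316., 192.]), array([ 610., -107.]))]
```

```bash
python3 -c "
from rig import ctrl
print(ctrl.finish_job())"
```

```text
the job is handed in; nothing more can be done
None
```

The job is handed in at about 36 s of the 104 s allowed, though the call returned no verdict: my last measurements put the tall bottle in the stock stand, the short bottle, jar and short grip in their caddy inserts, and the long grip where it lay.

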